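Pin the work holder and set its end cap a quarter turn off the stop

TASK

Take the round-gripped lock pin out of the wooden tool stand, push it fully home through the bracket and the holder's arm, and let go of it. Then screw the holder's knurled end cap clockwise until it bottoms out, back it off a quarter turn, and finish still gripping the cap between the fingers so that the setting cannot creep: do not let go at the end. Leave the other two tools, the jar and the steel block alone.

Things in the scene. Friction and masses are not known exactly. Their poses are not given: they have to be found in the camera images.
- pin_grip (a point): Centre (half-way up) of the round grooved grip, 16 mm diameter, 44 mm long, of the loose steel lock pin standing in the tool stand. Below the grip: a collar 24 mm diameter, 4 mm thick, then a shank 10 mm diameter, 40 mm long, tapered tip. The collar's underside is 26 mm below this point and rests on the stand's top; the pin lifts straight out. About 90 g. z points up along the pin.
- pin_tip (a point): Tip of the pin's shank, on its axis, 66 mm below the centre of the grip.
- pin_hole (a point): Centre of the mouth of the vertical pin hole, on the bracket's top face, 46 mm above the bench. The hole is 12 mm wide, slightly chamfered, and runs straight down 38 mm through fork, arm and fork. Pin fully home: its collar rests on this face, the centre of its grip 26 mm above this point. Axes are those of the holder.
- holder: Work holder screwed to the bench, rigid, on a dark base plate 100 by 225 mm: a grey steel fork bracket (50 mm wide) with the holder's aluminium arm already home in it, and at the arm's other end an upright barrel with the end cap on top. Origin: middle of the base's underside, on the bench. z up, +y along the arm. Pin hole at y = -60 mm, cap axis at y = +60 mm.
- cap_mid (a point): Centre (half-way up, on the axis) of the knurled steel end cap, an upright cylinder 40 mm diameter, 40 mm tall, already started on the thread of the barrel (36 mm diameter). Bottomed out, its lower rim lies on the barrel's shoulder 54 mm above the bench and this point is 74 mm above the bench. Grip its sides from above at any angle. A dark dimple near the rim of its top turns with it.
- cap (a joint): How far the end cap is unscrewed from its hard bottom stop, rad: 0 = bottomed out, grows anticlockwise seen from above; 1.571 = backed off a quarter turn; 4.5 = the most. Starts between 2.2 and 3.6. Clockwise from above screws it down, 5 mm per turn. Friction about 0.06 N m; it stays where it is left. At the stop, fingers that turn on slip round it.
- stand: Fixed wooden tool stand, 60 by 180 mm and 55 mm tall; origin at the middle of its underside, z up. Three tools stand upright in a row along its y axis at y = -58, 0 and +58 mm, in any order: the lock pin, the punch and the burnisher. Each hole is 12 mm wide.
- punch_ball (a point): Centre of the wooden ball handle (24 mm diameter) of a punch in the tool stand, 30 mm above the stand's top; leave it alone.
- burnisher_mid (a point): Centre of the square dark wooden handle (15 by 15 mm, 22 mm tall) of a burnisher in the tool stand, 15 mm above the stand's top; leave it alone.
- jar_mid (a point): Centre of a small closed jar, 48 mm diameter, 50 mm tall, on the bench; leave it alone.
- block_mid (a point): Centre of a flat steel bench block, 60 by 60 by 20 mm, on the bench; leave it alone.
Things that resemble listed ones, but are neither listed nor needed, are in the scene too. What is shaped like the part that bears pin_grip but blue or orange is not meant.

How it is judged:
On the way, in this order (a step that is already met when the one before it is completed fails the run):
1. the lock pin is fully home through bracket and arm, and let go (horizontal distance between pin_tip and pin_hole below 0.005 m and z of pin_grip in the frame of pin_hole between 0.02 and 0.03 m and angle between pin_grip's own z axis and vertical below 0.12 rad and contact force between the fingers and pin below 0.1 N and value of joint cap above 0.3 rad), for 0.2 s.
2. the end cap is screwed down until it bottoms out (horizontal distance between pin_tip and pin_hole below 0.005 m and z of pin_grip in the frame of pin_hole between 0.02 and 0.03 m and angle between pin_grip's own z axis and vertical below 0.12 rad and value of joint cap below 0.12 rad), for 0.05 s.
3. the end cap is backed off a quarter turn and held between the fingers (value of joint cap between 1.221 and 1.921 rad and contact force between the fingers and cap above 2 N and distance between the grasp point and cap_mid below 0.04 m), for 0.2 s.
At the end, for the whole second after the job is handed in: The lock pin is fully home in the bracket (collar within 4 mm of the top face, tip within 5 mm of the hole's axis, upright); the end cap stands a quarter turn (1.571 rad, within 0.35) off its bottom stop, still, and is gripped by the fingers with more than 2 N (all of step 3 and horizontal distance between pin_tip and pin_hole below 0.005 m and z of pin_grip in the frame of pin_hole between 0.02 and 0.03 m and angle between pin_grip's own z axis and vertical below 0.12 rad and velocity of joint cap between -0.05 and 0.05 rad/s); the arm keeps its last pose, push and grip.
It fails at once if another tool, the jar or the steel block was moved by more than 25 mm (distance of any of punch_ball, burnisher_mid, jar_mid, block_mid from where it was at the start of the episode above 0.025 m).
It also fails if it takes over 72 s, if anything falls off the work surface, if the arm or the gripper's body presses on something with over 40 N, if the wrist force passes 120 N, or if a joint passes its speed limit or range.

ROBOT

A 6-joint arm with a two-finger parallel gripper is mounted at the origin on the work surface. World frame = base frame: x ahead of the robot, y to its left, z up, the work surface at z = 0. Lengths are in m, angles in rad, forces in N, time in s.
With the tool pointing down it reaches from about 0.25 to 0.85 m from the base axis. Payload 12.5 kg.
Tool frame: the origin (TCP) lies midway between the tips of the shut fingers; the grasp point (between the pads) lies 19 mm behind it; x points along the fingers, y is the direction in which the jaws open and shut, and the axes are right-handed (so a half turn about x gives the same grasp; the last joint's range is limited). The gripper opens to 93 mm and grips with 3 to 60 N. Pads are 15 mm wide; open, the fingers measure 128 mm over their backs; the gripper's body (75 mm by 188 mm) begins 65 mm behind the grasp point.
Start: joints at [-1.342, 0.351, 1.652, -0, 1.139, -0.085], TCP at [0.17, -0.523, 0.219] pointing down, gripper open.
Joint ranges: [-2.75, 2.75], [-0.79, 2.1], [0.01, 2.65], [-1.57, 4.71], [0.07, 3.14], [-2.87, 2.87]. Speed limits (rad/s): [2.22, 2.22, 2.79, 3.14, 3.14, 3.14].

INTERFACE

Orientations are given as a unit quaternion [x, y, z, w].
In Python, from cell import status, imaging, workorder, spotter gives the robot as it stands. The module is installed in compiled form; this text tells all that it offers.
- The arm moves only by the tool jog_arm, never from a script. Its arguments are lists of equal length, an entry for each row: "linear": the shift along the tool's x, y, z in cm, a list of three; "delta_rot": the turn, a rotation vector about the tool's x, y, z in degrees, a list of three; "gripper": the opening, from 0 (shut) to 1 (fully open). In form: {"linear": [[x, y, z], ...], "delta_rot": [[ax, ay, az], ...], "gripper": [gripper, ...]}. A call has 1 to 10 rows; each row is the pose to reach, as a shift and turn from the pose commanded when the call began, along the tool's axes at that moment; what a row does not reach only later rows make up. A row lasts 1/8 s, in which the tool goes at most 62.5 mm and 10.7 degrees, less where a joint would pass 70% of its speed; a pose out of reach is approached as far as the arm can. A call with a gripper value outside its range is refused whole. The fingers move at their own pace and stop on an object; the grip force is fixed at half the most. Time passes only in rows, so rows that repeat a pose let the fingers close. It gives the time, the measured TCP pose, the force and the opening at its end, in the units of the state.
- status.get_obs(): the state, without advancing time (a new reading comes with each control period).
- imaging.read_camera(name): name is "side" or "top"; returns a dict with "frame" (420x560x3 uint8, red, green, blue), "mtx" (3x3 intrinsics, pixels), "k1" (the pictures are not rectified: a ray, as slopes to the right and down, at radius r is drawn at 1 + k1 r^2 times it, then the intrinsics apply), "world_from_camera" (4x4, takes a point from camera to world coordinates). Camera axes: x right, y down, z forward; pixel columns grow to the right and rows downward; lengths in m; the calibration is good to about 2 mm. A picture is of the moment at which its call begins. There is no depth.
- workorder.finish_job(): hands the job in, once; it reports no verdict.
Trained networks look in a picture, given as the dict that the camera call returned (one of the last four; its "shot" number tells which), for a name from the list of things; names that differ only in an ending like _2 or _b are one class to them, and where a whole thing is asked for, a point or a joint stands for the part that bears it (a point fixed in the world has none). Each returns a list of dicts, best first, with "conf" (0 to 1); they miss things now and then, are a little off and sometimes report something else, mostly with a low value. They report only what shows in the picture. A call takes as long as a camera call. They do not tell look-alikes from the thing itself.
- spotter.boxes_of(query, picture): "centre" ([column, row] in pixels, amid what is visible of it).
The state is a dict: "time_s": time; "joints": joint angles; "qd": joint speeds; "joint_efforts": joint torques, N m; "ee_pos": TCP position; "tcp_rot": TCP orientation; "contact_force": force on the tool from outside, world axes, zero at the start; "wrist_torque": the same for the moment, N m; "finger_gap": finger opening in m.
Only numpy, scipy, OpenCV 4.12 (cv2) and the standard library are available. Lean on these libraries where they do the work, as an engineer would, in place of code of your own. Each camera call takes 0.05 s, during which the arm holds its last target.

## Working session

There is one attempt and no reset: what is moved stays moved. The work goes in short steps, Python scripts to look and compute and a tool call to move; the robot and the scene stay as the last step left them, time stands still between calls to the robot, and variables do not carry over. Pictures are saved under pics/ and viewed, and the job is handed in when it is done.

Besides the shell and the picture viewer there is one more tool, called by a JSON object that holds its "fn" and its "kwargs", one argument or row to a line. jog_arm: Moves the arm, as the interface text tells. Its arguments: {"type":"object","properties":{"linear":{"type":"array","items":{"type":"array","items":{"type":"number"}}},"delta_rot":{"type":"array","items":{"type":"array","items":{"type":"number"}}},"gripper":{"type":"array","items":{"type":"number"}}},"required":["linear","delta_rot","gripper"]}

```bash
mkdir -p pics; cat > h.py <<'E'
import numpy as np, cv2, pickle
from cell import status, imaging, workorder, spotter
from scipy.spatial.transform import Rotation as R
def px2ray(p,px):
    K=p["mtx"];k1=p["k1"]
    x=(px[0]-K[0][2])/K[0][0]; y=(px[1]-K[1][2])/K[1][1]
    rd=np.hypot(x,y); r=rd
    for _ in range(30): r=rd/(1+k1*r*r)
    s=r/rd if rd>0 else 1
    T=np.array(p["world_from_camera"]); d=T[:3,:3]@np.array([x*s,y*s,1]); return T[:3,3],d/np.linalg.norm(d)
def atz(p,px,z):
    o,d=px2ray(p,px); return o+d*(z-o[2])/d[2]
def proj(p,X):
    T=np.array(p["world_from_camera"]); c=T[:3,:3].T@(np.array(X)-T[:3,3]); x,y=c[:2]/c[2]
    s=1+p["k1"]*(x*x+y*y); K=p["mtx"]; return np.array([K[0][0]*x*s+K[0][2],K[1][1]*y*s+K[1][2]])
def tri(pa,a,pb,b):
    o1,d1=px2ray(pa,a);o2,d2=px2ray(pb,b)
    A=np.stack([d1,-d2],1); t=np.linalg.lstsq(A,o2-o1,rcond=None)[0]
    q1=o1+t[0]*d1;q2=o2+t[1]*d2; return (q1+q2)/2,np.linalg.norm(q1-q2)
def crop(p,c,w,s,fn):
    f=p["frame"][:,:,::-1]; x,y=map(int,c); x0=max(0,x-w);y0=max(0,y-w)
    cv2.imwrite(fn,cv2.resize(f[y0:y+w,x0:x+w],None,fx=s,fy=s,interpolation=cv2.INTER_CUBIC)); return x0,y0
E
python3 - <<'E'
from h import *
for n in("top","side"):
    p=imaging.read_camera(n); pickle.dump(p,open(n+".pkl","wb"))
    cv2.imwrite(f"pics/{n}0.png",p["frame"][:,:,::-1])
    print(n,np.round(p["world_from_camera"],3).tolist(),p["k1"])
    for q in["pin_grip","holder","cap_mid","stand","punch_ball","burnisher_mid","jar_mid","block_mid","pin_hole"]:
        try:print(q,[(np.round(d["centre"],1).tolist(),round(d["conf"],2)) for d in spotter.boxes_of(q,p)])
        except Exception as e:print(q,e)
print(status.get_obs())
E
```

```text
top [[0.029, -0.981, 0.191, 0.441], [-1.0, -0.03, -0.0, -0.013], [0.006, -0.191, -0.982, 1.174], [0.0, 0.0, 0.0, 1.0]] 0.001778614258373612
pin_grip [([231.2, 206.1], 0.56), ([208.3, 240.0], 0.49)]
holder [([332.0, 272.8], 0.64), ([351.0, 273.4], 0.58)]
cap_mid [([333.2, 271.8], 0.61)]
stand [([187.1, 248.1], 0.93)]
punch_ball [([185.6, 246.6], 0.23)]
burnisher_mid [([155.9, 248.8], 0.47)]
jar_mid [([251.0, 162.7], 0.67)]
block_mid [([318.7, 165.4], 0.79), ([330.6, 269.9], 0.74), ([252.1, 163.6], 0.34)]
pin_hole [([353.9, 272.0], 0.65)]
side [[-0.903, -0.244, 0.354, 0.307], [-0.43, 0.541, -0.722, 0.686], [-0.015, -0.804, -0.594, 0.66], [0.0, 0.0, 0.0, 1.0]] -0.05283192564086645
pin_grip [([245.5, 267.8], 0.86), ([215.0, 292.9], 0.65), ([262.3, 315.6], 0.57), ([269.6, 286.9], 0.5), ([364.4, 202.1], 0.2)]
holder [([369.6, 214.7], 0.59)]
cap_mid [([365.3, 203.6], 0.72)]
stand [([263.6, 346.3], 0.74)]
punch_ball [([262.8, 318.7], 0.78)]
burnisher_mid [([257.0, 348.2], 0.77), ([269.8, 291.0], 0.18)]
jar_mid [([205.0, 246.6], 0.68), ([262.8, 346.4], 0.51)]
block_mid []
pin_hole [([368.6, 217.9], 0.89), ([261.9, 316.2], 0.16)]
{'time_s': 1.0, 'joints': array([-1.34159063e+00,  3.50725065e-01,  1.65176764e+00, -2.58017357e-06,
        1.13907571e+00, -8.46505924e-02]), 'qd': array([ 0.00024932, -0.00157603,  0.00186975,  0.00168243,  0.00191935,
       -0.00021035]), 'joint_efforts': array([ 2.83521673e-03, -4.97245002e+01, -2.85481721e+01,  7.01006223e-02,
        2.20390549e-02, -1.03180287e-05]), 'ee_pos': array([ 0.1697998 , -0.52314075,  0.21863114]), 'tcp_rot': array([-0.6984176 , -0.11050184,  0.69841802, -0.11051906]), 'contact_force': array([-0.36987375,  0.27057972,  0.2610324 ]), 'wrist_torque': array([ 0.01824793,  0.00288611, -0.00894145]), 'finger_gap': 0.09293883297319896}
```

View pics/top0.png

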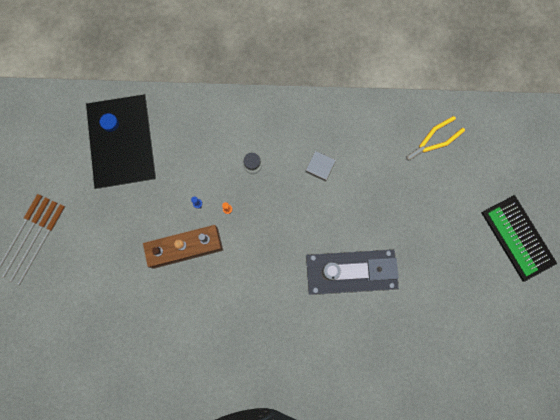

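View pics/side0.png

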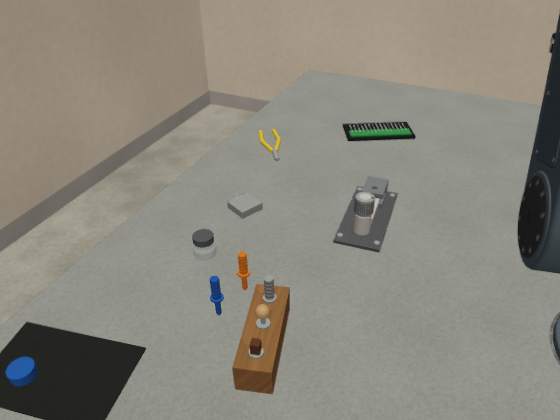

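```bash
python3 - <<'E'
from h import *
p=pickle.load(open("top.pkl","rb"));print(crop(p,(200,230),70,5,"pics/t1.png"),crop(p,(335,265),55,7,"pics/t2.png"))
p=pickle.load(open("side.pkl","rb"));print(crop(p,(250,305),65,6,"pics/s1.png"),crop(p,(375,225),65,6,"pics/s2.png"))
E
```

```text
(130, 160) (280, 210)
(185, 240) (310, 160)
```

View pics/t1.png

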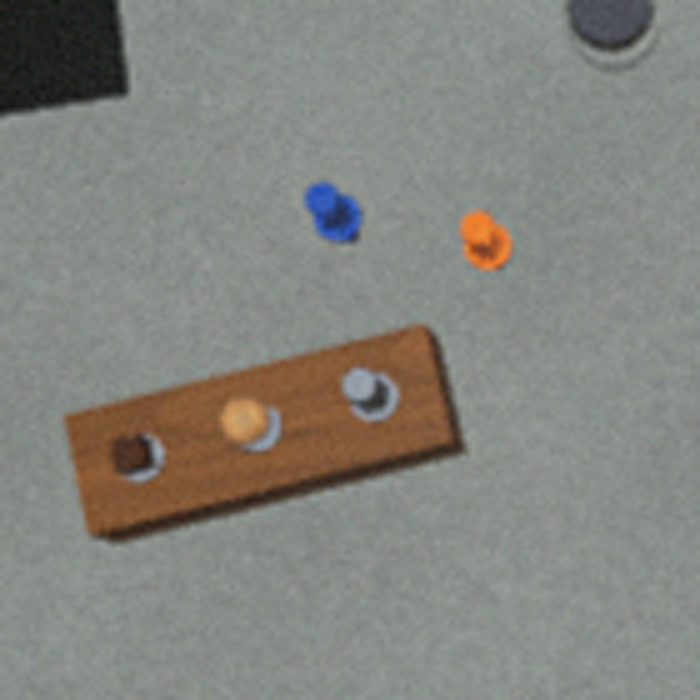

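View pics/t2.png

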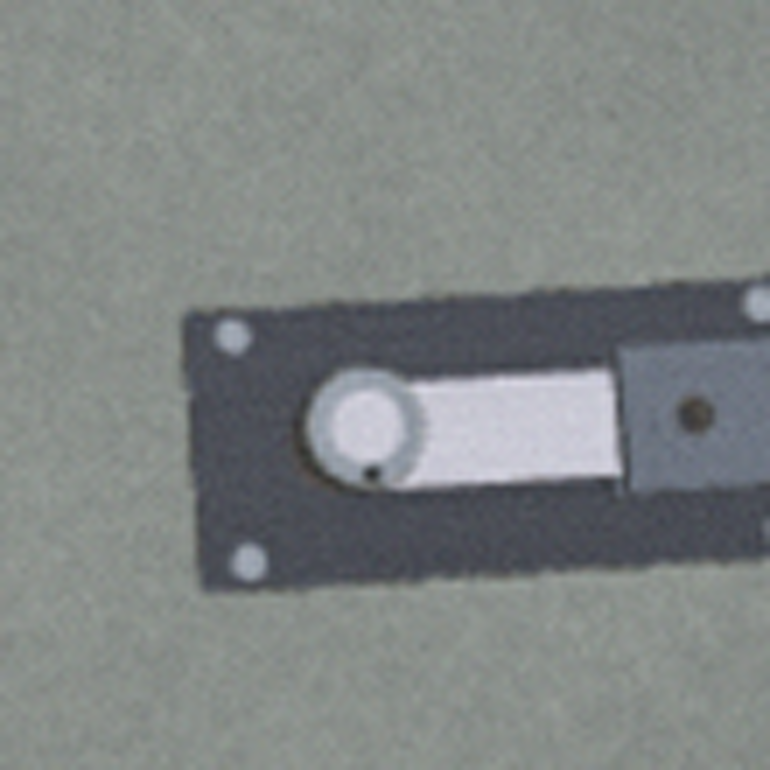

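View pics/s1.png

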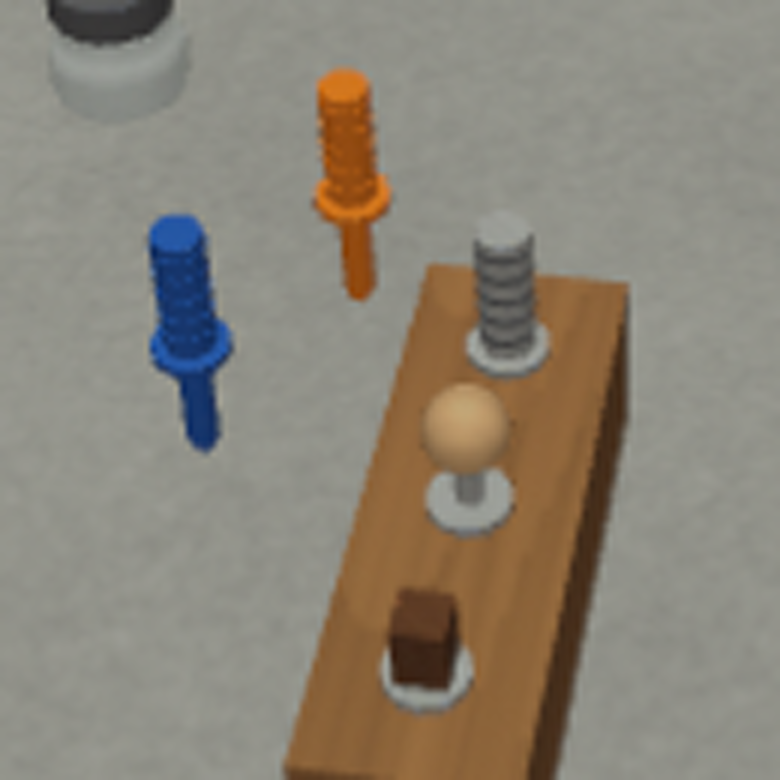

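View pics/s2.png

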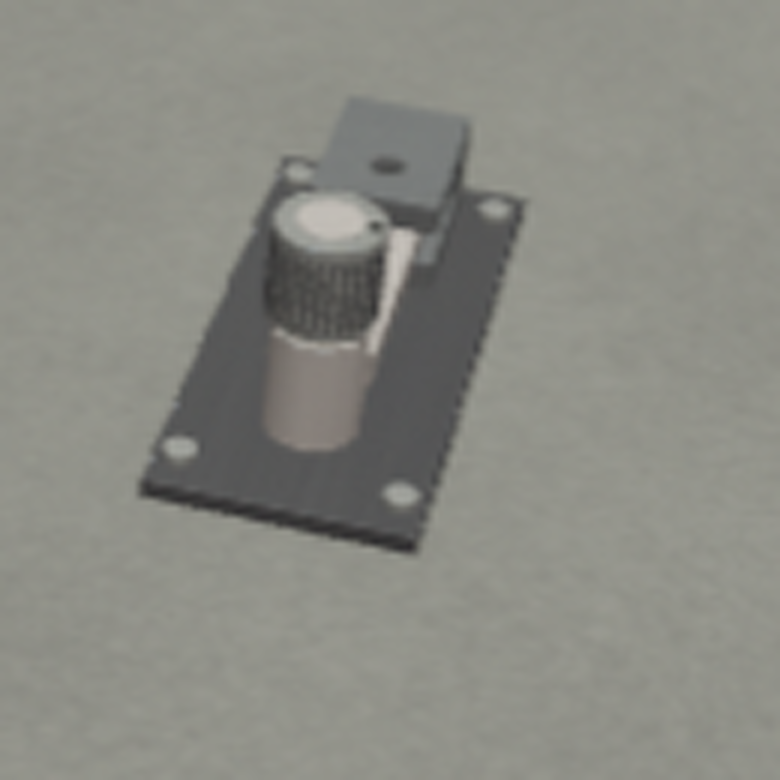

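The pictures show three pin-shaped candidates. The grey one stands in the stand at top (202,237) / side (269,287). The blue one is at top (196,202) and the orange one at top (227,208), both outside the stand. The grey one fits: it has a round grooved steel grip and a collar on the stand. The crop confirms it. The burnisher is at (156,249) and the punch at (181,244). The cap is at (332,271) and the hole at (379,269).

```bash
python3 - <<'E'
from h import *
t=pickle.load(open("top.pkl","rb"));s=pickle.load(open("side.pkl","rb"))
T=lambda x,y,k,o:(x/k+o[0]-.5+.5/k,y/k+o[1]-.5+.5/k)
t1=lambda x,y:T(x,y,5,(130,160));t2=lambda x,y:T(x,y,7,(280,210));s1=lambda x,y:T(x,y,6,(185,240));s2=lambda x,y:T(x,y,6,(310,160))
def both(n,a,b,z):
    q,e=tri(t,a,s,b);print(n,q.round(4),round(e,4),"top@z",atz(t,a,z).round(4),"side@z",atz(s,b,z).round(4))
both("pintop",t1(360,384),s1(504,230),.103)
both("collar",t1(374,397),s1(508,345),.059)
both("ball",t1(245,421),s1(466,427),.085)
both("burn",t1(132,453),s1(427,610),.081)
both("hole",t2(695,414),s2(387,165),.046)
both("captop",t2(365,427),s2(330,219),.0965)
# holder corner screws
for a,b in(((233,337),(180,447)),((249,562),(402,493))): both("scr",t2(*a),s2(*b),.012)
print(t["mtx"])
E
```

```text
pintop [0.5855 0.171  0.1026] 0.0005 top@z [0.5857 0.171  0.103 ] side@z [0.585  0.1713 0.103 ]
collar [0.5855 0.1715 0.0578] 0.0004 top@z [0.5856 0.1714 0.059 ] side@z [0.5847 0.1725 0.059 ]
ball [0.5689 0.227  0.0861] 0.0001 top@z [0.5689 0.2272 0.085 ] side@z [0.5694 0.2261 0.085 ]
burn [0.5527 0.2806 0.0797] 0.0002 top@z [0.5526 0.2803 0.081 ] side@z [0.552  0.2815 0.081 ]
hole [ 0.5269 -0.2538  0.0464] 0.001 top@z [ 0.5274 -0.2538  0.046 ] side@z [ 0.5265 -0.2545  0.046 ]
captop [ 0.5159 -0.1335  0.0982] 0.0 top@z [ 0.516  -0.1337  0.0965] side@z [ 0.5165 -0.136   0.0965]
scr [ 0.5522 -0.0956  0.0133] 0.0005 top@z [ 0.5526 -0.0956  0.012 ] side@z [ 0.5525 -0.0972  0.012 ]
scr [ 0.4727 -0.1025  0.0138] 0.0009 top@z [ 0.4732 -0.1026  0.012 ] side@z [ 0.4727 -0.1048  0.012 ]
[[462.92695061   0.         281.25054311]
 [  0.         462.92695061 212.24853676]
 [  0.           0.           1.        ]]
```

```bash
cat >> h.py <<'E'
def state():
    o=status.get_obs(); r=R.from_quat(o["tcp_rot"]); M=r.as_matrix()
    print("t",round(o["time_s"],2),"tcp",o["ee_pos"].round(4),"x",M[:,0].round(3),"y",M[:,1].round(3),"j",o["joints"].round(3),"F",o["contact_force"].round(2),"T",o["wrist_torque"].round(3),"gap",round(o["finger_gap"],4)); return o,M
def go(pos,jaw=None):
    o,M=state(); d=np.array(pos)-o["ee_pos"]
    print("linear cm",(M.T@d*100).round(2))
    y=M[:,1] if jaw is None else np.array([jaw[0],jaw[1],0.])/np.linalg.norm(jaw)
    for sgn in(1,-1):
        yy=y*sgn; x=np.array([0,0,-1.]); z=np.cross(x,yy); D=np.stack([x,yy,z],1)
        print("rot deg",sgn,np.degrees(R.from_matrix(M.T@D).as_rotvec()).round(2))
E
python3 -c "
from h import *
go([.5853,.1713,.16],(.957,.29))"
```

```text
t 1.0 tcp [ 0.1698 -0.5231  0.2186] x [ 0. -0. -1.] y [ 0.309 -0.951  0.   ] j [-1.342  0.351  1.652 -0.     1.139 -0.085] F [-0.37  0.27  0.26] T [ 0.018  0.003 -0.009] gap 0.0929
linear cm [  5.86 -53.22 -60.96]
rot deg 1 [-88.88   0.    -0.  ]
rot deg -1 [91.12 -0.   -0.  ]
```

{"fn": "jog_arm", "kwargs": {
  "linear": [
    [0,-53.2,-61],
    [0,-53.2,-61],
    [0,-53.2,-61],
    [0,-53.2,-61],
    [0,-53.2,-61],
    [0,-53.2,-61],
    [0,-53.2,-61],
    [0,-53.2,-61],
    [0,-53.2,-61],
    [0,-53.2,-61]
  ],
  "delta_rot": [
    [-88.9,0,0],
    [-88.9,0,0],
    [-88.9,0,0],
    [-88.9,0,0],
    [-88.9,0,0],
    [-88.9,0,0],
    [-88.9,0,0],
    [-88.9,0,0],
    [-88.9,0,0],
    [-88.9,0,0]
  ],
  "gripper": [0.6,0.6,0.6,0.6,0.6,0.6,0.6,0.6,0.6,0.6]
}}

```text
time_s: 2.25
ee_pos: [0.4919, 0.0151, 0.2189]
tcp_rot: [0.421, 0.568, -0.421, 0.568]
contact_force: [0.6, -1.3, 1.0]
finger_gap: 0.0559
```

```bash
python3 -c "
from h import *
go([.5853,.1713,.13],(.957,.29))"
```

```text
t 2.25 tcp [0.4919 0.0151 0.2189] x [ 0.001 -0.    -1.   ] y [0.957 0.291 0.001] j [-0.064  0.245  1.797 -0.     1.099 -0.36 ] F [ 0.59 -1.28  0.96] T [-0.054 -0.152 -0.013] gap 0.0559
linear cm [  8.89  13.48 -12.23]
rot deg 1 [ 0.08  0.02 -0.04]
rot deg -1 [-1.7992e+02  6.0000e-02  3.0000e-02]
```

{"fn": "jog_arm", "kwargs": {
  "linear": [
    [4,13.5,-12.2],
    [4,13.5,-12.2],
    [4,13.5,-12.2],
    [8.9,13.5,-12.2],
    [8.9,13.5,-12.2],
    [8.9,13.5,-12.2]
  ],
  "delta_rot": [
    [0,0,0],
    [0,0,0],
    [0,0,0],
    [0,0,0],
    [0,0,0],
    [0,0,0]
  ],
  "gripper": [0.5,0.5,0.5,0.5,0.5,0.5]
}}

```text
time_s: 3.0
ee_pos: [0.5854, 0.1686, 0.1313]
tcp_rot: [0.422, 0.568, -0.421, 0.568]
contact_force: [-0.6, -0.3, -0.1]
finger_gap: 0.0465
```

```bash
python3 - <<'E'
from h import *
go([.5853,.1713,.0665],(.957,.29))
p=imaging.read_camera("top");cv2.imwrite("pics/a.png",p["frame"][:,:,::-1])
p=imaging.read_camera("side");crop(p,(265,280),65,6,"pics/a2.png")
E
```

```text
t 3.0 tcp [0.5854 0.1686 0.1313] x [ 0.001  0.    -1.   ] y [0.957 0.29  0.001] j [ 0.204  0.553  1.571 -0.     1.016 -0.09 ] F [-0.57 -0.31 -0.14] T [-0.025 -0.111  0.043] gap 0.0465
linear cm [ 6.48  0.06 -0.26]
rot deg 1 [-0.02  0.01 -0.08]
rot deg -1 [ 1.7998e+02 -1.2000e-01 -1.0000e-02]
```

View pics/a2.png

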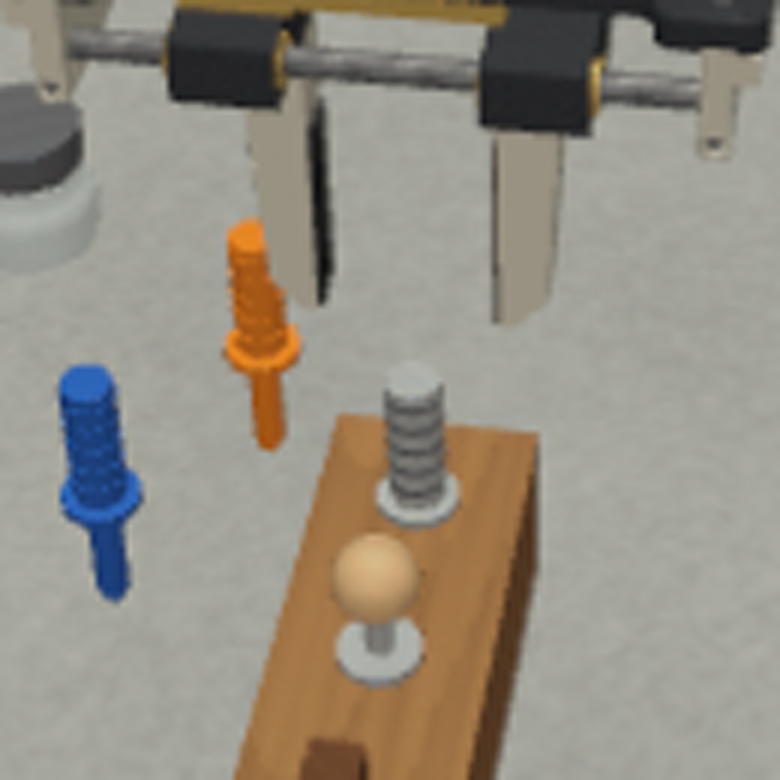

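The side crop shows the fingers straddling the grey pin, whose top is near (410,385) in the crop. The other tools are clear.

```bash
python3 - <<'E'
from h import *
go([.5853,.1713,.0665],(.957,.29))
E
```

```text
t 3.1 tcp [0.5857 0.1686 0.1318] x [ 0.003  0.001 -1.   ] y [0.957 0.29  0.003] j [ 0.204  0.552  1.571  0.     1.016 -0.09 ] F [-0.22 -0.91 -0.05] T [-0.036 -0.093  0.044] gap 0.0466
linear cm [ 6.53  0.02 -0.27]
rot deg 1 [-0.03  0.01 -0.17]
rot deg -1 [ 1.7997e+02 -2.7000e-01 -2.0000e-02]
```

{"fn": "jog_arm", "kwargs": {
  "linear": [
    [0,0,-0.27],
    [3,0,-0.27],
    [6.5,0,-0.27],
    [6.5,0,-0.27],
    [6.5,0,-0.27]
  ],
  "delta_rot": [
    [0,0,0],
    [0,0,0],
    [0,0,0],
    [0,0,0],
    [0,0,0]
  ],
  "gripper": [0.5,0.5,0.5,0.5,0.5]
}}

```text
time_s: 3.72
ee_pos: [0.5848, 0.1717, 0.0663]
tcp_rot: [0.422, 0.568, -0.421, 0.568]
contact_force: [0.6, -0.8, 0.4]
finger_gap: 0.0469
```

```bash
python3 - <<'E'
from h import *
go([.5853,.1713,.0665],(.957,.29))
E
```

```text
t 3.73 tcp [0.5848 0.1717 0.0663] x [ 0.002  0.    -1.   ] y [0.957 0.29  0.002] j [ 0.209  0.64   1.606  0.     0.893 -0.085] F [ 0.55 -0.78  0.44] T [-0.027 -0.095 -0.063] gap 0.0469
linear cm [-0.02  0.04  0.05]
rot deg 1 [ 0.01  0.01 -0.11]
rot deg -1 [-1.7999e+02  1.7000e-01  1.0000e-02]
```

Now close and lift.

{"fn": "jog_arm", "kwargs": {
  "linear": [
    [0,0,0],
    [0,0,0],
    [0,0,0],
    [0,0,0],
    [0,0,0],
    [0,0,0]
  ],
  "delta_rot": [
    [0,0,0],
    [0,0,0],
    [0,0,0],
    [0,0,0],
    [0,0,0],
    [0,0,0]
  ],
  "gripper": [0,0,0,0,0,0]
}}

```text
time_s: 4.47
ee_pos: [0.5842, 0.1716, 0.0649]
tcp_rot: [0.421, 0.568, -0.421, 0.568]
contact_force: [-0.7, -0.2, 3.0]
finger_gap: 0.0155
```

{"fn": "jog_arm", "kwargs": {
  "linear": [
    [-2,0,0],
    [-5,0,0],
    [-9,0,0],
    [-9,0,0],
    [-9,0,0]
  ],
  "delta_rot": [
    [0,0,0],
    [0,0,0],
    [0,0,0],
    [0,0,0],
    [0,0,0]
  ],
  "gripper": [0,0,0,0,0]
}}

```text
time_s: 5.1
ee_pos: [0.5833, 0.1714, 0.1538]
tcp_rot: [0.421, 0.568, -0.422, 0.568]
contact_force: [-0.7, 0.0, -0.9]
finger_gap: 0.0156
```

```bash
python3 - <<'E'
from h import *
go([.527,-.254,.156],(.957,.29))
p=imaging.read_camera("side");pickle.dump(p,open("side1.pkl","wb"));print(crop(p,(265,255),65,6,"pics/b2.png"))
E
```

```text
t 5.1 tcp [0.5833 0.1714 0.1538] x [-0.002 -0.    -1.   ] y [ 0.957  0.29  -0.002] j [ 0.209  0.525  1.555 -0.     1.063 -0.085] F [-0.67  0.04 -0.93] T [-0.054 -0.148 -0.027] gap 0.0156
linear cm [ -0.2  -17.74  39.07]
rot deg 1 [ 0.02 -0.01  0.09]
rot deg -1 [-1.7998e+02 -1.4000e-01 -1.0000e-02]
(200, 190)
```

View pics/b2.png

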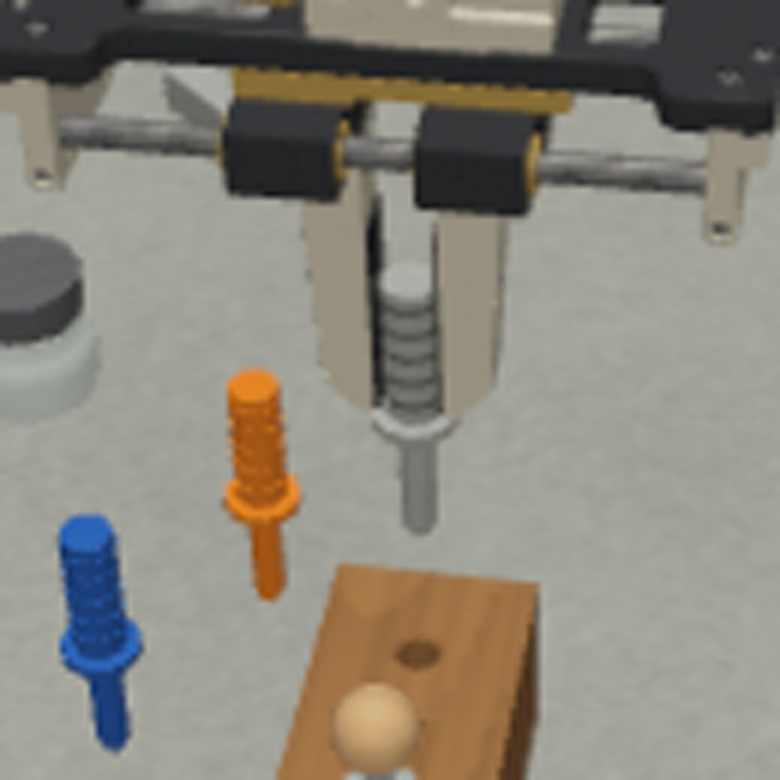

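{"fn": "jog_arm", "kwargs": {
  "linear": [
    [-2,-17.7,39.1],
    [-2,-17.7,39.1],
    [-2,-17.7,39.1],
    [-2,-17.7,39.1],
    [-2,-17.7,39.1],
    [-2,-17.7,39.1],
    [-2,-17.7,39.1],
    [-2,-17.7,39.1],
    [-2,-17.7,39.1],
    [-2,-17.7,39.1]
  ],
  "delta_rot": [
    [0,0,0],
    [0,0,0],
    [0,0,0],
    [0,0,0],
    [0,0,0],
    [0,0,0],
    [0,0,0],
    [0,0,0],
    [0,0,0],
    [0,0,0]
  ],
  "gripper": [0,0,0,0,0,0,0,0,0,0]
}}

```text
time_s: 6.4
ee_pos: [0.5282, -0.2527, 0.1741]
tcp_rot: [0.421, 0.569, -0.421, 0.568]
contact_force: [0.4, -1.1, -0.8]
finger_gap: 0.0154
```

```bash
python3 - <<'E'
from h import *
go([.527,-.254,.110],(.957,.29))
E
```

```text
t 6.4 tcp [ 0.5282 -0.2527  0.1741] x [-0.001  0.001 -1.   ] y [ 0.957  0.292 -0.001] j [-0.526  0.463  1.601  0.     1.079 -0.822] F [ 0.42 -1.1  -0.78] T [-0.015 -0.027 -0.023] gap 0.0154
linear cm [ 6.41 -0.15  0.09]
rot deg 1 [ 0.1  -0.05  0.04]
rot deg -1 [-1.799e+02 -6.000e-02 -8.000e-02]
```

{"fn": "jog_arm", "kwargs": {
  "linear": [
    [3,-0.15,0.1],
    [6.4,-0.15,0.1],
    [6.4,-0.15,0.1],
    [6.4,-0.15,0.1],
    [6.4,-0.15,0.1]
  ],
  "delta_rot": [
    [0,0,0],
    [0,0,0],
    [0,0,0],
    [0,0,0],
    [0,0,0]
  ],
  "gripper": [0,0,0,0,0]
}}

```text
time_s: 7.02
ee_pos: [0.5277, -0.2555, 0.1121]
tcp_rot: [0.421, 0.567, -0.421, 0.569]
contact_force: [0.4, 0.9, -1.2]
finger_gap: 0.0152
```

```bash
python3 - <<'E'
from h import *
go([.527,-.254,.110],(.957,.29))
p=imaging.read_camera("side");pickle.dump(p,open("side2.pkl","wb"));print(crop(p,(375,185),50,8,"pics/c2.png"))
p=imaging.read_camera("top");pickle.dump(p,open("top2.pkl","wb"));print(crop(p,(375,265),50,8,"pics/c1.png"))
E
```

```text
t 7.03 tcp [ 0.5277 -0.2555  0.1121] x [ 0.002 -0.001 -1.   ] y [0.957 0.291 0.001] j [-0.53   0.54   1.649  0.     0.95  -0.825] F [ 0.38  0.95 -1.16] T [-0.033 -0.079 -0.012] gap 0.0152
linear cm [ 0.21 -0.03 -0.17]
rot deg 1 [ 0.04  0.09 -0.08]
rot deg -1 [-1.7996e+02  1.3000e-01  1.4000e-01]
(325, 135)
(325, 215)
```

View pics/c2.png

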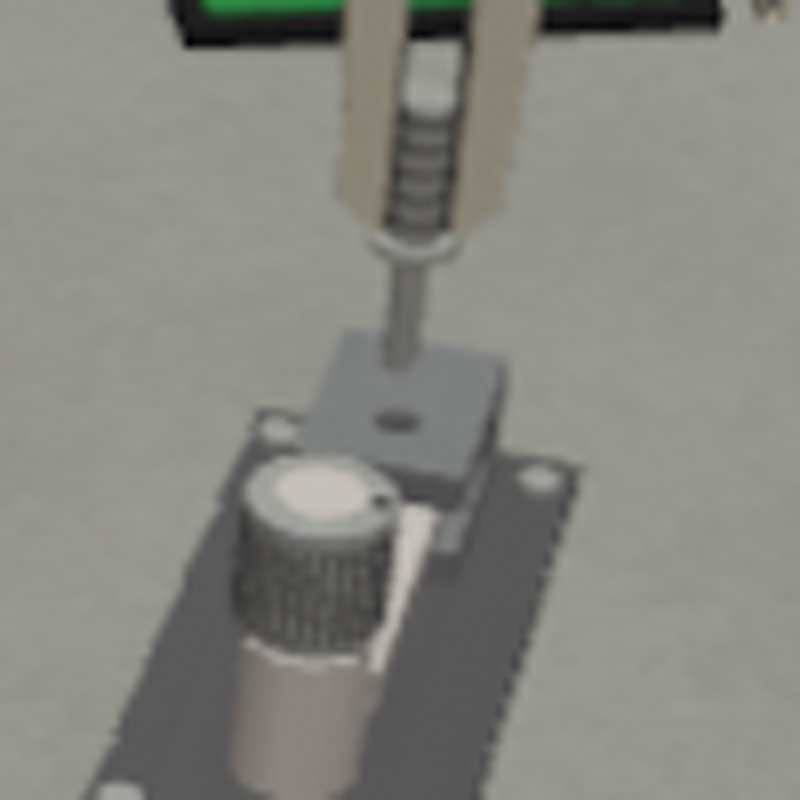

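View pics/c1.png

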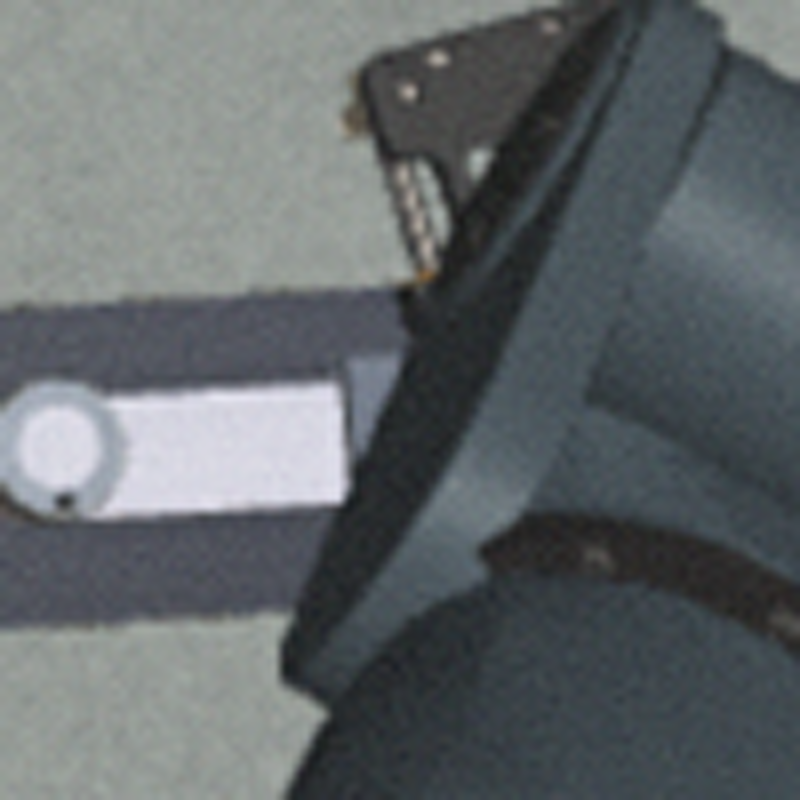

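```bash
python3 - <<'E'
from h import *
p=pickle.load(open("side2.pkl","rb"))
c=lambda X:((proj(p,X)-[325,135]+.5)*8).round(0)
b=np.array([.5277,-.2555,0])
for z in(.060,.062,.102,.150): print(z,c(b+[0,0,z]), c(b+[-.001,.0017,z]))
print("hole obs (397,421); line below pin at hole z:",c([.527,-.254,.046]),c([.5277,-.2555,.046]))
# per-pixel sensitivity
print(c([.529,-.254,.046]),c([.527,-.252,.046]))
# observed shank bottom/ top -> image line extrap to hole
for px,z in(((400,360),.061),((415,240),.104),((432,82),.150)):
    print(px,z,atz(p,(px[0]/8+325-.5,px[1]/8+135-.5),z).round(4))
print(status.get_obs()["ee_pos"],status.get_obs()["contact_force"])
E
```

```text
0.06 [398. 377.] [400. 381.]
0.062 [399. 372.] [401. 375.]
0.102 [413. 252.] [415. 255.]
0.15 [430. 101.] [432. 104.]
hole obs (397,421); line below pin at hole z: [395. 421.] [394. 418.]
[388. 420.] [393. 425.]
(400, 360) 0.061 [ 0.5297 -0.2632  0.061 ]
(415, 240) 0.104 [ 0.5282 -0.2586  0.104 ]
(432, 82) 0.15 [ 0.5303 -0.2662  0.15  ]
[ 0.52747439 -0.25555641  0.11168806] [-0.05571784 -0.20632663 -1.46748683]
```

```bash
python3 - <<'E'
from h import *
go([.5268,-.254,.090],(.957,.29))
E
```

```text
t 7.12 tcp [ 0.5275 -0.2556  0.1117] x [ 0.001 -0.001 -1.   ] y [0.957 0.29  0.001] j [-0.531  0.541  1.649  0.     0.95  -0.825] F [-0.06 -0.21 -1.47] T [-0.053 -0.078  0.019] gap 0.0154
linear cm [ 2.17 -0.02 -0.17]
rot deg 1 [ 0.03  0.07 -0.06]
rot deg -1 [-1.7997e+02  1.0000e-01  1.1000e-01]
```

{"fn": "jog_arm", "kwargs": {
  "linear": [
    [0,0,-0.17],
    [0.7,0,-0.17],
    [1.3,0,-0.17],
    [1.7,0,-0.17],
    [2.2,0,-0.17],
    [2.2,0,-0.17]
  ],
  "delta_rot": [
    [0,0,0],
    [0,0,0],
    [0,0,0],
    [0,0,0],
    [0,0,0],
    [0,0,0]
  ],
  "gripper": [0,0,0,0,0,0]
}}

```text
time_s: 7.88
ee_pos: [0.5263, -0.2537, 0.0882]
tcp_rot: [0.421, 0.568, -0.421, 0.568]
contact_force: [0.5, 0.6, -0.8]
finger_gap: 0.0154
```

```bash
python3 - <<'E'
from h import *
go([.5268,-.254,.070],(.957,.29))
p=imaging.read_camera("side");pickle.dump(p,open("side3.pkl","wb"));print(crop(p,(375,185),50,8,"pics/d2.png"))
E
```

```text
t 7.88 tcp [ 0.5263 -0.2537  0.0882] x [-0.001  0.    -1.   ] y [ 0.957  0.29  -0.001] j [-0.529  0.572  1.666 -0.     0.905 -0.823] F [ 0.46  0.59 -0.83] T [-0.017 -0.09  -0.001] gap 0.0154
linear cm [1.82 0.04 0.04]
rot deg 1 [ 0.02 -0.03  0.03]
rot deg -1 [-1.7998e+02 -5.0000e-02 -5.0000e-02]
(325, 135)
```

View pics/d2.png

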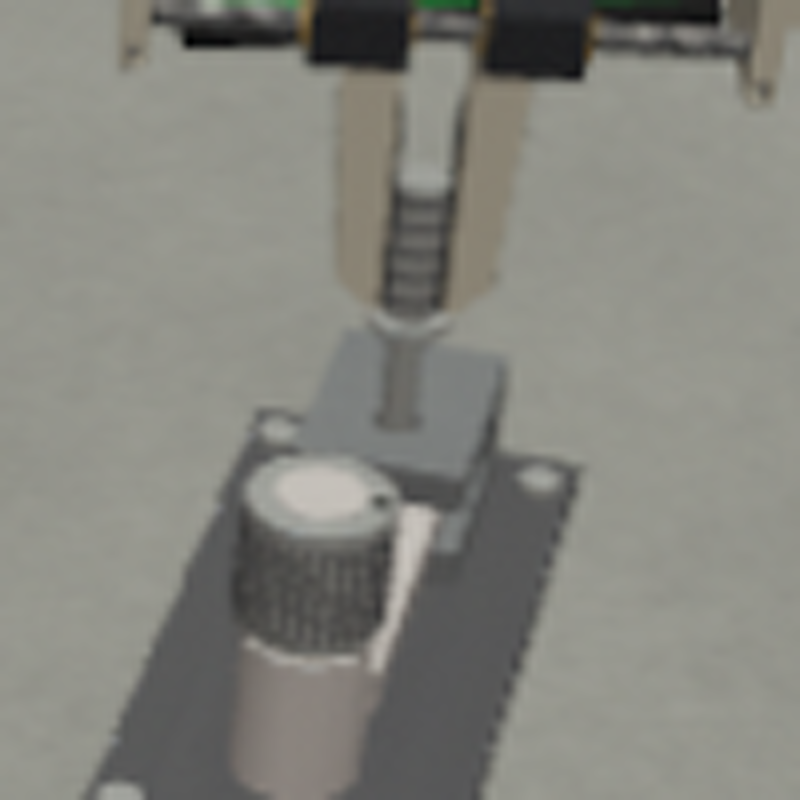

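The shank has entered the hole at crop (400,420), and there is no lateral force. I'll continue down.

{"fn": "jog_arm", "kwargs": {
  "linear": [
    [0.7,0.02,0.02],
    [1.3,0.02,0.02],
    [1.9,0.02,0.02],
    [2.3,0.02,0.02],
    [2.3,0.02,0.02]
  ],
  "delta_rot": [
    [0,0,0],
    [0,0,0],
    [0,0,0],
    [0,0,0],
    [0,0,0]
  ],
  "gripper": [0,0,0,0,0]
}}

```text
time_s: 8.55
ee_pos: [0.5266, -0.2538, 0.0653]
tcp_rot: [0.421, 0.568, -0.421, 0.568]
contact_force: [-0.4, -0.1, -0.3]
finger_gap: 0.0157
```

{"fn": "jog_arm", "kwargs": {
  "linear": [
    [0.4,0,0],
    [0.7,0,0],
    [0.9,0,0],
    [1.0,0,0],
    [1.0,0,0]
  ],
  "delta_rot": [
    [0,0,0],
    [0,0,0],
    [0,0,0],
    [0,0,0],
    [0,0,0]
  ],
  "gripper": [0,0,0,0,0]
}}

```text
time_s: 9.18
ee_pos: [0.5273, -0.2543, 0.0575]
tcp_rot: [0.421, 0.567, -0.421, 0.568]
contact_force: [-4.2, 2.0, 19.9]
finger_gap: 0.0156
```

```bash
python3 - <<'E'
from h import *
state()
p=imaging.read_camera("side");pickle.dump(p,open("side3.pkl","wb"));print(crop(p,(375,185),50,8,"pics/e2.png"))
E
```

```text
t 9.18 tcp [ 0.5273 -0.2543  0.0575] x [ 0.001 -0.001 -1.   ] y [0.957 0.29  0.001] j [-0.529  0.618  1.678 -0.     0.844 -0.823] F [-4.18  2.03 19.89] T [4.990e-01 1.161e+00 1.000e-03] gap 0.0156
(325, 135)
```

View pics/e2.png

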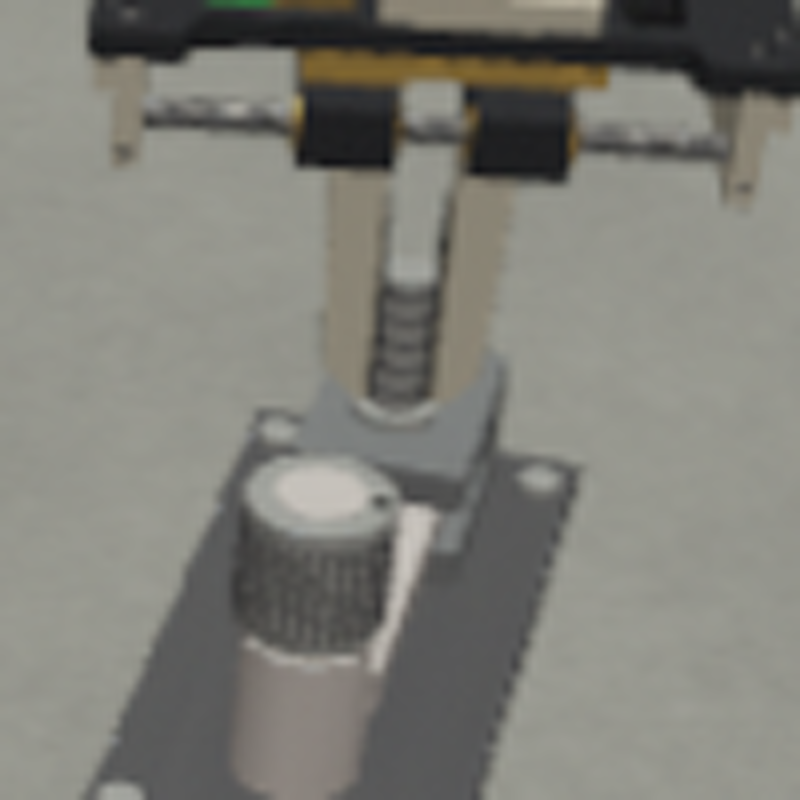

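{"fn": "jog_arm", "kwargs": {
  "linear": [
    [-0.1,0,0],
    [-0.1,0,0],
    [-0.1,0,0],
    [-0.1,0,0],
    [-2,0,0],
    [-5,0,0],
    [-8,0,0],
    [-8,0,0]
  ],
  "delta_rot": [
    [0,0,0],
    [0,0,0],
    [0,0,0],
    [0,0,0],
    [0,0,0],
    [0,0,0],
    [0,0,0],
    [0,0,0]
  ],
  "gripper": [0.5,0.5,0.5,0.5,0.6,0.7,0.8,0.8]
}}

```text
time_s: 10.22
ee_pos: [0.528, -0.2546, 0.1388]
tcp_rot: [0.421, 0.566, -0.421, 0.57]
contact_force: [-0.3, -0.4, 0.2]
finger_gap: 0.0738
```

```bash
python3 - <<'E'
from h import *
go([.516,-.1345,.14],(.957,.29))
p=imaging.read_camera("side");pickle.dump(p,open("side4.pkl","wb"));print(crop(p,(375,185),50,8,"pics/f2.png"))
E
```

```text
t 10.22 tcp [ 0.528  -0.2546  0.1388] x [ 0.004 -0.003 -1.   ] y [0.957 0.29  0.003] j [-0.529  0.504  1.633  0.     1.    -0.823] F [-0.32 -0.36  0.17] T [-0.062 -0.123 -0.023] gap 0.0738
linear cm [ -0.15   2.34 -11.84]
rot deg 1 [ 0.02  0.21 -0.2 ]
rot deg -1 [-179.98    0.31    0.33]
(325, 135)
```

View pics/f2.png

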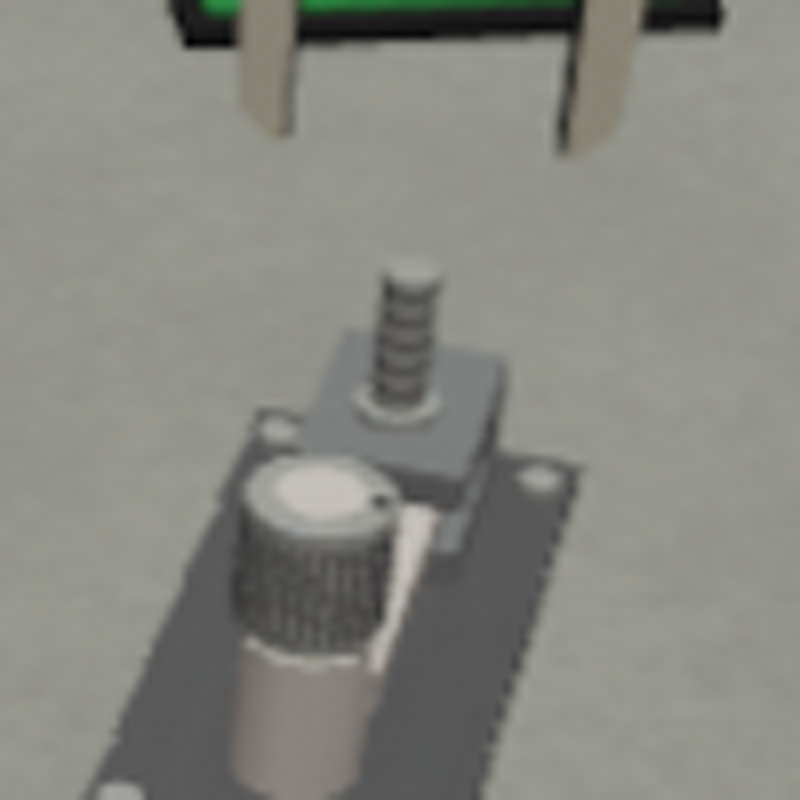

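{"fn": "jog_arm", "kwargs": {
  "linear": [
    [0,2.4,-11.8],
    [0,2.4,-11.8],
    [0,2.4,-11.8],
    [0,2.4,-11.8],
    [0,2.4,-11.8],
    [0,2.4,-11.8],
    [0,2.4,-11.8],
    [0,2.4,-11.8],
    [0,2.4,-11.8],
    [0,2.4,-11.8]
  ],
  "delta_rot": [
    [-105,0,0],
    [-105,0,0],
    [-105,0,0],
    [-105,0,0],
    [-105,0,0],
    [-105,0,0],
    [-105,0,0],
    [-105,0,0],
    [-105,0,0],
    [-105,0,0]
  ],
  "gripper": [0.8,0.8,0.8,0.8,0.8,0.8,0.8,0.8,0.8,0.8]
}}

```text
time_s: 11.52
ee_pos: [0.5149, -0.1338, 0.1348]
tcp_rot: [-0.196, 0.68, 0.196, 0.679]
contact_force: [0.7, -0.3, 0.4]
finger_gap: 0.0746
```

```bash
python3 - <<'E'
from h import *
p=pickle.load(open("side4.pkl","rb"))
print(((proj(p,[.5268,-.254,.094])-[325,135]+.5)*8), "obs pin top 412,270")
go([.516,-.1345,.061])
E
```

```text
[411.70674559 279.12032084] obs pin top 412,270
t 11.53 tcp [ 0.5149 -0.1338  0.1348] x [-0.002  0.001 -1.   ] y [-0.533  0.846  0.001] j [-0.342  0.424  1.776  0.     0.943 -2.474] F [ 0.65 -0.26  0.45] T [ 0.092 -0.112  0.029] gap 0.0746
linear cm [ 7.38 -0.12  0.06]
rot deg 1 [ 0.   -0.06 -0.04]
rot deg -1 [-1.8e+02  6.0e-02 -9.0e-02]
```

```bash
python3 - <<'E'
from h import *
p=imaging.read_camera("side");pickle.dump(p,open("side5.pkl","wb"))
print(crop(p,(375,180),20,20,"pics/g2.png"))
q=lambda X:((proj(p,X)-[355,160]+.5)*20).round(0)
for z in(.046,.048,.050,.094):
    print(z,q([.5268,-.254,z]), [q(np.array([.5268,-.254,z])+.012*np.array([np.cos(a),np.sin(a),0])).tolist() for a in np.radians([0,90,180,270])] if z<.06 else "")
t=imaging.read_camera("top");pickle.dump(t,open("top5.pkl","wb"))
print(crop(t,(378,266),25,16,"pics/g1.png"))
for X in([.5268,-.254,.05],[.5268,-.254,.094]): print(((proj(t,X)-[353,241]+.5)*16).round(0))
E
```

```text
(355, 160)
0.046 [388. 554.] [[289.0, 531.0], [358.0, 605.0], [488.0, 577.0], [418.0, 503.0]]
0.048 [390. 539.] [[290.0, 516.0], [360.0, 591.0], [490.0, 562.0], [420.0, 488.0]]
0.05 [392. 525.] [[292.0, 502.0], [361.0, 576.0], [492.0, 548.0], [421.0, 474.0]]
0.094 [429. 198.] 
(353, 241)
[429. 454.]
[493. 432.]
```

View pics/g2.png

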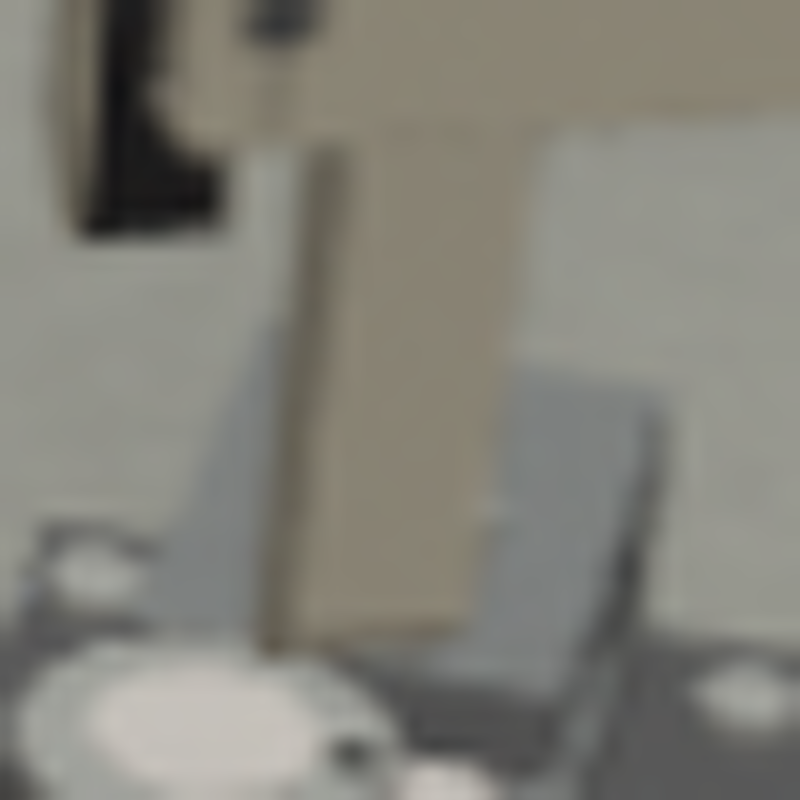

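View pics/g1.png

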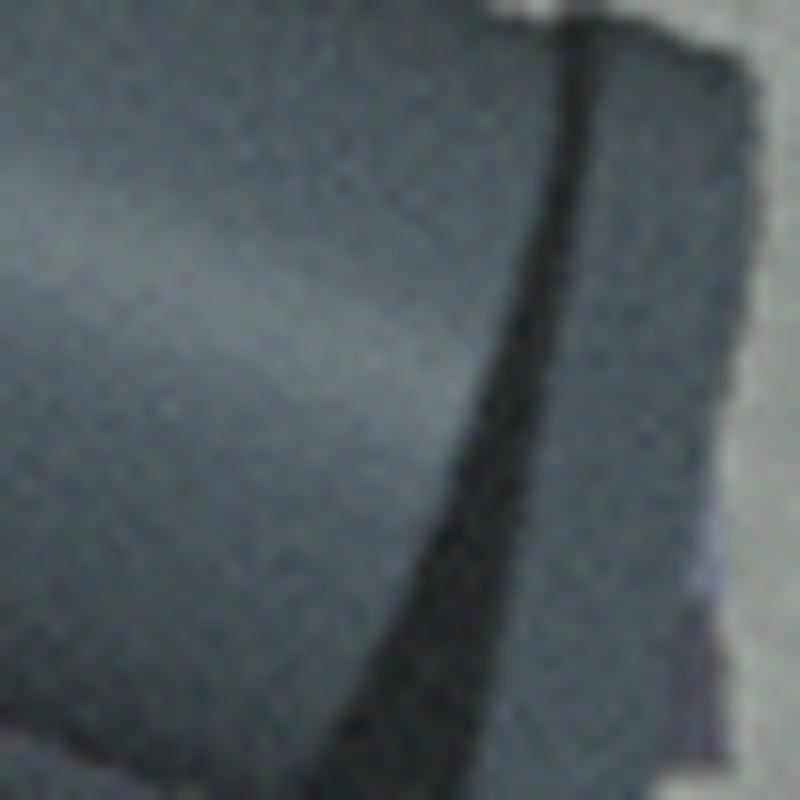

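```bash
python3 - <<'E'
from h import *
p=pickle.load(open("side4.pkl","rb"))
print(crop(p,(375,180),20,20,"pics/g3.png"))
E
```

```text
(355, 160)
```

View pics/g3.png

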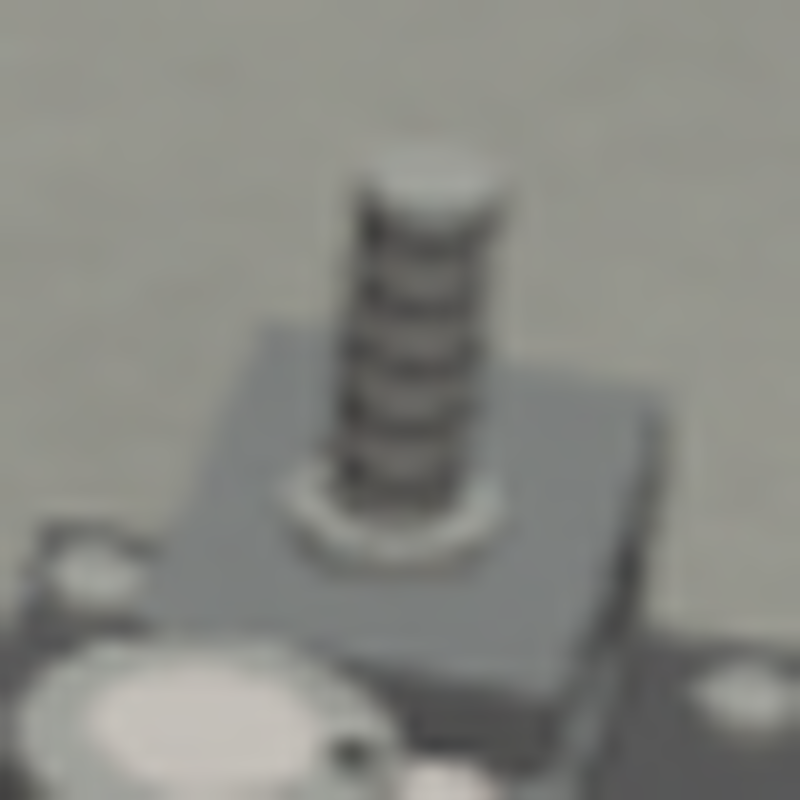

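The 20x side crop shows the collar ring centred at about row 503. Seated, it should be at about row 523, so the pin may stand 2–3 mm proud. I'll press on its top with the shut fingertips, which checks the height and drives it home.

```bash
python3 - <<'E'
from h import *
go([.5268,-.254,.130])
E
```

```text
t 11.62 tcp [ 0.515  -0.1339  0.1349] x [-0.001  0.001 -1.   ] y [-0.53   0.848  0.001] j [-0.342  0.424  1.776  0.     0.943 -2.471] F [-0.43  0.59 -0.43] T [ 0.146 -0.052  0.049] gap 0.0747
linear cm [  0.48 -10.82  -5.36]
rot deg 1 [ 0.   -0.05 -0.03]
rot deg -1 [-1.8e+02  5.0e-02 -8.0e-02]
```

{"fn": "jog_arm", "kwargs": {
  "linear": [
    [0,-10.8,-5.4],
    [0,-10.8,-5.4],
    [0,-10.8,-5.4],
    [0,-10.8,-5.4],
    [0,-10.8,-5.4],
    [0,-10.8,-5.4]
  ],
  "delta_rot": [
    [0,0,0],
    [0,0,0],
    [0,0,0],
    [0,0,0],
    [0,0,0],
    [0,0,0]
  ],
  "gripper": [0,0,0,0,0,0]
}}

```text
time_s: 12.38
ee_pos: [0.5267, -0.2533, 0.1357]
tcp_rot: [-0.194, 0.68, 0.194, 0.68]
contact_force: [-0.1, 0.2, -0.0]
finger_gap: 0.0188
```

```bash
python3 - <<'E'
from h import *
go([.5268,-.254,.096])
E
```

```text
t 12.38 tcp [ 0.5267 -0.2533  0.1357] x [-0.  0. -1.] y [-0.529  0.849  0.   ] j [-0.528  0.507  1.636  0.     0.998 -2.656] F [-0.12  0.22 -0.  ] T [ 0.093 -0.117 -0.057] gap 0.0188
linear cm [ 3.97 -0.06 -0.03]
rot deg 1 [-0.  0. -0.]
rot deg -1 [180.  -0.  -0.]
```

{"fn": "jog_arm", "kwargs": {
  "linear": [
    [0,0,0],
    [0,0,0],
    [1.5,0,0],
    [3.0,0,0],
    [3.6,0,0],
    [3.6,0,0],
    [3.6,0,0]
  ],
  "delta_rot": [
    [0,0,0],
    [0,0,0],
    [0,0,0],
    [0,0,0],
    [0,0,0],
    [0,0,0],
    [0,0,0]
  ],
  "gripper": [0,0,0,0,0,0,0]
}}

```text
time_s: 13.25
ee_pos: [0.5268, -0.2544, 0.0999]
tcp_rot: [-0.194, 0.68, 0.194, 0.68]
contact_force: [-0.1, -0.3, -0.1]
finger_gap: 0.0003
```

{"fn": "jog_arm", "kwargs": {
  "linear": [
    [0.2,0,0],
    [0.2,0,0],
    [0.2,0,0]
  ],
  "delta_rot": [
    [0,0,0],
    [0,0,0],
    [0,0,0]
  ],
  "gripper": [0,0,0]
}}

```text
time_s: 13.62
ee_pos: [0.5267, -0.2543, 0.0977]
tcp_rot: [-0.194, 0.68, 0.194, 0.68]
contact_force: [-0.5, -0.3, 0.6]
finger_gap: 0.0005
```

{"fn": "jog_arm", "kwargs": {
  "linear": [
    [0.2,0,0],
    [0.2,0,0],
    [0.2,0,0]
  ],
  "delta_rot": [
    [0,0,0],
    [0,0,0],
    [0,0,0]
  ],
  "gripper": [0,0,0]
}}

```text
time_s: 14.0
ee_pos: [0.5271, -0.2545, 0.0962]
tcp_rot: [-0.195, 0.68, 0.194, 0.68]
contact_force: [-0.6, -1.1, 5.8]
finger_gap: 0.0003
```

{"fn": "jog_arm", "kwargs": {
  "linear": [
    [0.15,0,0],
    [0.15,0,0],
    [0.15,0,0]
  ],
  "delta_rot": [
    [0,0,0],
    [0,0,0],
    [0,0,0]
  ],
  "gripper": [0,0,0]
}}

```text
time_s: 14.38
ee_pos: [0.5278, -0.2549, 0.096]
tcp_rot: [-0.195, 0.679, 0.193, 0.681]
contact_force: [-1.0, -0.4, 15.8]
finger_gap: 0.0005
```

{"fn": "jog_arm", "kwargs": {
  "linear": [
    [0.15,0,0],
    [0.15,0,0],
    [0.15,0,0]
  ],
  "delta_rot": [
    [0,0,0],
    [0,0,0],
    [0,0,0]
  ],
  "gripper": [0,0,0]
}}

```text
time_s: 14.75
ee_pos: [0.5283, -0.2552, 0.0958]
tcp_rot: [-0.196, 0.679, 0.193, 0.681]
contact_force: [-3.5, 2.1, 26.8]
finger_gap: 0.0006
```

{"fn": "jog_arm", "kwargs": {
  "linear": [
    [0.2,0.1,0],
    [0.25,-0.1,0],
    [0.25,0,0.1],
    [0.25,0,-0.1],
    [0.25,0,0]
  ],
  "delta_rot": [
    [0,0,0],
    [0,0,0],
    [0,0,0],
    [0,0,0],
    [0,0,0]
  ],
  "gripper": [0,0,0,0,0]
}}

```text
time_s: 15.38
ee_pos: [0.5297, -0.2561, 0.0954]
tcp_rot: [-0.197, 0.678, 0.192, 0.682]
contact_force: [-5.6, 0.7, 43.4]
finger_gap: 0.0006
```

{"fn": "jog_arm", "kwargs": {
  "linear": [
    [-1.2,0,0],
    [-4,0,0],
    [-4,0,0],
    [-4,0,0]
  ],
  "delta_rot": [
    [0,0,0],
    [0,0,0],
    [0,0,0],
    [0,0,0]
  ],
  "gripper": [0,0,0,0]
}}

```text
time_s: 15.88
ee_pos: [0.5262, -0.254, 0.1292]
tcp_rot: [-0.194, 0.68, 0.194, 0.68]
contact_force: [0.5, 0.2, -0.2]
finger_gap: 0.0007
```

```bash
python3 - <<'E'
from h import *
go([.516,-.1345,.135])
p=imaging.read_camera("side");pickle.dump(p,open("side6.pkl","wb"))
print(crop(p,(375,180),20,20,"pics/h2.png"))
E
```

```text
t 15.88 tcp [ 0.5262 -0.254   0.1292] x [-0.001  0.001 -1.   ] y [-0.528  0.849  0.001] j [-0.529  0.516  1.64   0.     0.987 -2.657] F [ 0.5   0.24 -0.17] T [ 0.05  -0.151 -0.024] gap 0.0007
linear cm [-0.57 10.69  5.44]
rot deg 1 [ 0.   -0.03 -0.03]
rot deg -1 [-1.8e+02  4.0e-02 -5.0e-02]
(355, 160)
```

View pics/h2.png

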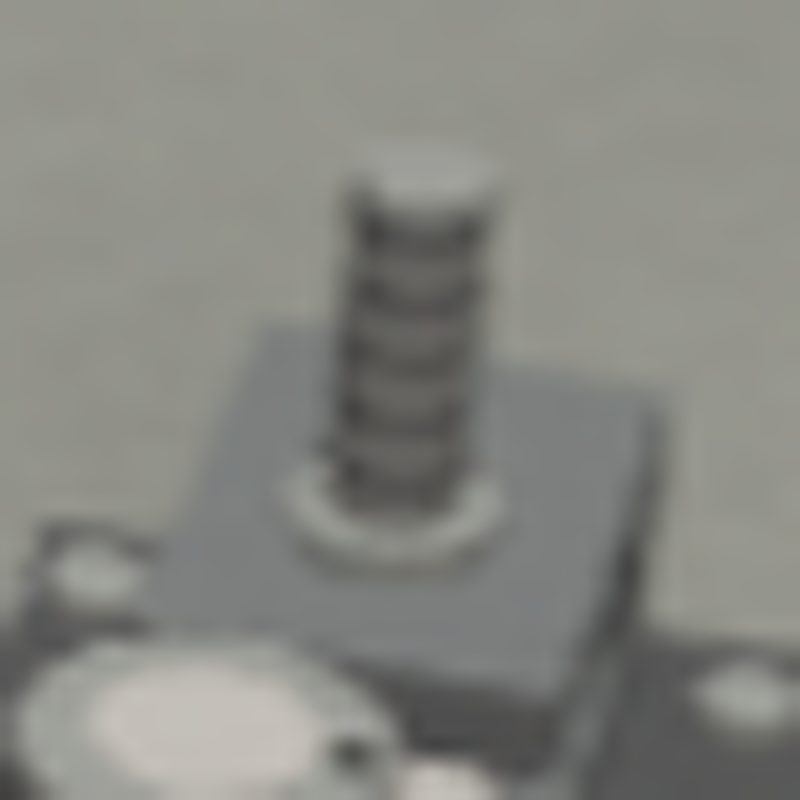

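{"fn": "jog_arm", "kwargs": {
  "linear": [
    [-0.6,10.7,5.4],
    [-0.6,10.7,5.4],
    [-0.6,10.7,5.4],
    [-0.6,10.7,5.4],
    [-0.6,10.7,5.4],
    [-0.6,10.7,5.4]
  ],
  "delta_rot": [
    [0,0,0],
    [0,0,0],
    [0,0,0],
    [0,0,0],
    [0,0,0],
    [0,0,0]
  ],
  "gripper": [0.8,0.8,0.8,0.8,0.8,0.8]
}}

```text
time_s: 16.68
ee_pos: [0.5159, -0.1357, 0.1359]
tcp_rot: [-0.194, 0.68, 0.194, 0.68]
contact_force: [0.4, 0.9, 0.4]
finger_gap: 0.056
```

```bash
python3 - <<'E'
from h import *
go([.516,-.1343,.062])
E
```

```text
t 16.68 tcp [ 0.5159 -0.1357  0.1359] x [-0.  0. -1.] y [-0.527  0.85   0.   ] j [-0.344  0.424  1.772 -0.     0.945 -2.47 ] F [0.35 0.94 0.42] T [ 0.112 -0.14  -0.026] gap 0.056
linear cm [7.39 0.11 0.08]
rot deg 1 [ 0.   -0.01 -0.01]
rot deg -1 [-1.8e+02  1.0e-02 -2.0e-02]
```

{"fn": "jog_arm", "kwargs": {
  "linear": [
    [0,0.1,0.1],
    [0,0.1,0.1],
    [3,0.1,0.1],
    [6,0.1,0.1],
    [7.4,0.1,0.1],
    [7.4,0.1,0.1],
    [7.4,0.1,0.1]
  ],
  "delta_rot": [
    [0,0,0],
    [0,0,0],
    [0,0,0],
    [0,0,0],
    [0,0,0],
    [0,0,0],
    [0,0,0]
  ],
  "gripper": [0.8,0.8,0.8,0.8,0.8,0.8,0.8]
}}

```text
time_s: 17.55
ee_pos: [0.5169, -0.1337, 0.0631]
tcp_rot: [-0.195, 0.68, 0.194, 0.68]
contact_force: [0.7, 0.4, -0.7]
finger_gap: 0.0743
```

{"fn": "jog_arm", "kwargs": {
  "linear": [
    [0,0,0],
    [0,0,0],
    [0,0,0],
    [0,0,0],
    [0,0,0]
  ],
  "delta_rot": [
    [0,0,0],
    [0,0,0],
    [0,0,0],
    [0,0,0],
    [0,0,0]
  ],
  "gripper": [0,0,0,0,0]
}}

```text
time_s: 18.18
ee_pos: [0.5166, -0.1338, 0.0623]
tcp_rot: [-0.194, 0.68, 0.194, 0.68]
contact_force: [0.7, -2.8, 0.8]
finger_gap: 0.0397
```

```bash
python3 - <<'E'
from h import *
go([.516,-.1343,.062])
p=imaging.read_camera("side");print(crop(p,(370,190),50,8,"pics/i2.png"))
E
```

```text
t 18.18 tcp [ 0.5166 -0.1338  0.0623] x [ 0.001 -0.    -1.   ] y [-0.528  0.849 -0.001] j [-0.341  0.538  1.815 -0.     0.788 -2.468] F [ 0.72 -2.83  0.78] T [-0.318 -0.279  0.006] gap 0.0397
linear cm [ 0.03 -0.01 -0.08]
rot deg 1 [0.   0.01 0.02]
rot deg -1 [-1.8e+02 -3.0e-02  2.0e-02]
(320, 140)
```

View pics/i2.png

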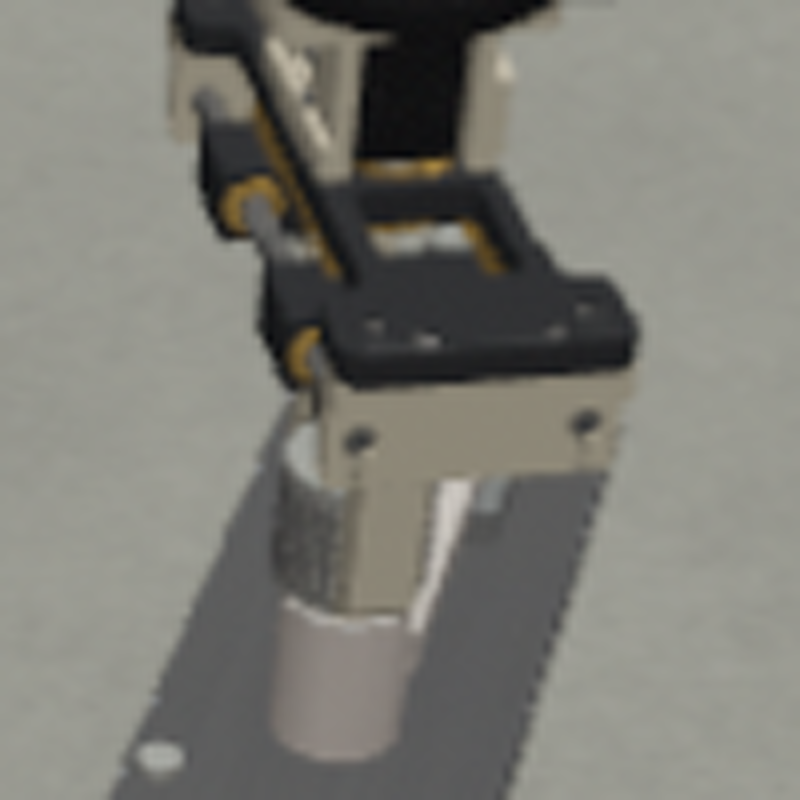

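Cap gripped: the gap is 39.7 mm and the pads are on the knurl. Now I'll screw clockwise (+x turn), following the pitch down.

{"fn": "jog_arm", "kwargs": {
  "linear": [
    [0.01,0,0],
    [0.03,0,0],
    [0.04,0,0],
    [0.06,0,0],
    [0.07,0,0],
    [0.08,0,0],
    [0.1,0,0],
    [0.11,0,0],
    [0.13,0,0],
    [0.14,0,0]
  ],
  "delta_rot": [
    [10,0,0],
    [20,0,0],
    [30,0,0],
    [40,0,0],
    [50,0,0],
    [60,0,0],
    [70,0,0],
    [80,0,0],
    [90,0,0],
    [100,0,0]
  ],
  "gripper": [0,0,0,0,0,0,0,0,0,0]
}}

```text
time_s: 19.48
ee_pos: [0.5161, -0.1351, 0.0609]
tcp_rot: [0.397, 0.584, -0.398, 0.585]
contact_force: [-3.9, -14.2, 1.3]
finger_gap: 0.0402
```

```bash
python3 -c "
from h import *
state()"
```

```text
t 19.48 tcp [ 0.5161 -0.1351  0.0609] x [-0.    -0.002 -1.   ] y [ 0.93   0.368 -0.001] j [-0.342  0.54   1.816 -0.003  0.785 -0.717] F [ -3.93 -14.17   1.3 ] T [-2.469  0.51   0.005] gap 0.0402
```

{"fn": "jog_arm", "kwargs": {
  "linear": [
    [0.01,-0.03,0.1],
    [0.03,-0.05,0.1],
    [0.04,-0.05,0.1],
    [0.06,-0.05,0.1],
    [0.07,-0.05,0.1],
    [0.08,-0.05,0.1],
    [0.1,-0.05,0.1],
    [0.11,-0.05,0.1],
    [0.13,-0.05,0.1],
    [0.14,-0.05,0.1]
  ],
  "delta_rot": [
    [10,0,0],
    [20,0,0],
    [30,0,0],
    [40,0,0],
    [50,0,0],
    [60,0,0],
    [70,0,0],
    [80,0,0],
    [90,0,0],
    [100,0,0]
  ],
  "gripper": [0,0,0,0,0,0,0,0,0,0]
}}

```text
time_s: 20.72
ee_pos: [0.5162, -0.1344, 0.0597]
tcp_rot: [-0.703, -0.072, 0.703, -0.072]
contact_force: [4.4, 4.0, 4.5]
finger_gap: 0.0397
```

```bash
python3 -c "
from h import *
state()"
```

```text
t 20.73 tcp [ 0.5162 -0.1344  0.0597] x [-0. -0. -1.] y [ 0.202 -0.979  0.   ] j [-0.342  0.542  1.816 -0.     0.783  1.026] F [4.37 4.04 4.51] T [ 0.515 -0.631  0.747] gap 0.0397
```

{"fn": "jog_arm", "kwargs": {
  "linear": [
    [0,0,0],
    [0,0,0],
    [0,0,0],
    [0,0,0]
  ],
  "delta_rot": [
    [10,0,0],
    [20,0,0],
    [30,0,0],
    [30,0,0]
  ],
  "gripper": [0,0,0,0]
}}

```text
time_s: 21.22
ee_pos: [0.5167, -0.1348, 0.0598]
tcp_rot: [0.699, -0.111, -0.698, -0.111]
contact_force: [0.5, -2.4, 4.3]
finger_gap: 0.0394
```

```bash
python3 -c "
from h import *
state()
p=imaging.read_camera('side');print(crop(p,(365,200),22,18,'pics/j2.png'))"
```

```text
t 21.23 tcp [ 0.5167 -0.1348  0.0598] x [ 0.001 -0.001 -1.   ] y [-0.31  -0.951  0.   ] j [-0.342  0.542  1.816 -0.     0.782  1.543] F [ 0.54 -2.44  4.28] T [-0.333 -0.137  0.114] gap 0.0394
(343, 178)
```

View pics/j2.png

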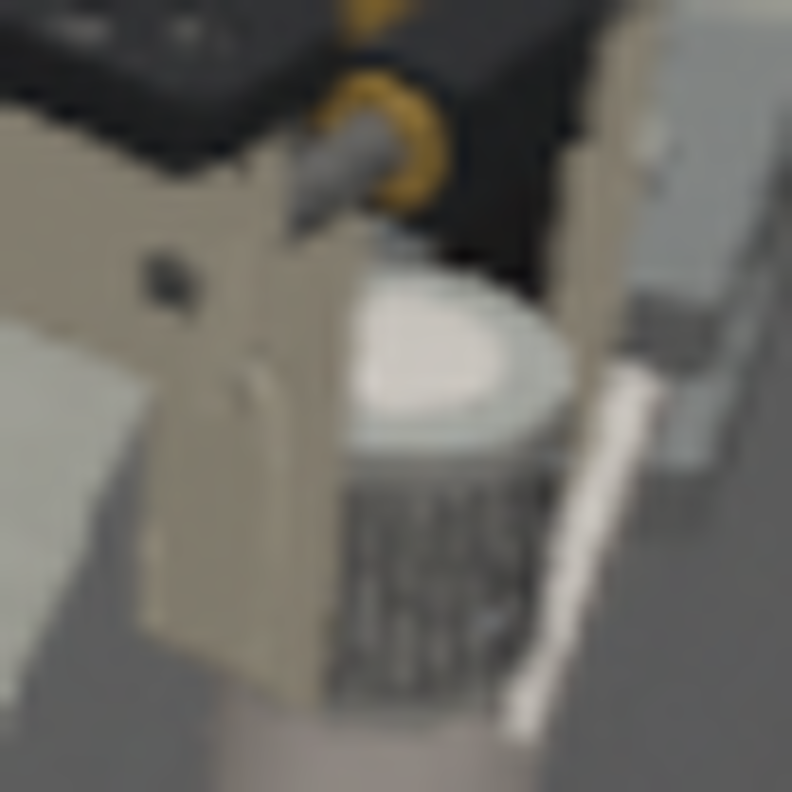

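{"fn": "jog_arm", "kwargs": {
  "linear": [
    [0,0,0],
    [0,0,0]
  ],
  "delta_rot": [
    [10,0,0],
    [20,0,0]
  ],
  "gripper": [0,0]
}}

```text
time_s: 21.52
ee_pos: [0.5165, -0.1351, 0.0597]
tcp_rot: [0.669, -0.231, -0.668, -0.231]
contact_force: [-3.6, -2.3, 3.5]
finger_gap: 0.0398
```

```bash
python3 -c "
from h import *
state()"
```

```text
t 21.52 tcp [ 0.5165 -0.1351  0.0597] x [ 0.001 -0.001 -1.   ] y [-0.617 -0.787  0.   ] j [-3.430e-01  5.420e-01  1.816e+00 -1.000e-03  7.830e-01  1.894e+00] F [-3.61 -2.33  3.54] T [-0.295  0.815  0.744] gap 0.0398
```

{"fn": "jog_arm", "kwargs": {
  "linear": [
    [0,0,0],
    [0,0,0]
  ],
  "delta_rot": [
    [10,0,0],
    [10,0,0]
  ],
  "gripper": [0,0]
}}

```text
time_s: 21.78
ee_pos: [0.5163, -0.1351, 0.0596]
tcp_rot: [0.646, -0.288, -0.646, -0.287]
contact_force: [-0.6, -4.9, 6.5]
finger_gap: 0.0392
```

```bash
python3 -c "
from h import *
state()"
```

```text
t 21.77 tcp [ 0.5163 -0.1351  0.0596] x [ 0.    -0.001 -1.   ] y [-0.743 -0.669  0.   ] j [-3.430e-01  5.420e-01  1.816e+00 -1.000e-03  7.830e-01  2.066e+00] F [-0.65 -4.87  6.54] T [-0.7    0.211  0.102] gap 0.0392
```

Torque of 0.74 N m while turning means the fingers are slipping at the hard stop, so the cap has bottomed. Now I'll back off 90° anticlockwise.

{"fn": "jog_arm", "kwargs": {
  "linear": [
    [-0.01,0,0],
    [-0.03,0,0],
    [-0.04,0,0],
    [-0.06,0,0],
    [-0.07,0,0],
    [-0.08,0,0],
    [-0.1,0,0],
    [-0.11,0,0],
    [-0.12,0,0],
    [-0.12,0,0]
  ],
  "delta_rot": [
    [-10,0,0],
    [-20,0,0],
    [-30,0,0],
    [-40,0,0],
    [-50,0,0],
    [-60,0,0],
    [-70,0,0],
    [-80,0,0],
    [-90,0,0],
    [-90,0,0]
  ],
  "gripper": [0,0,0,0,0,0,0,0,0,0]
}}

```text
time_s: 23.02
ee_pos: [0.5163, -0.1339, 0.0609]
tcp_rot: [0.66, 0.255, -0.659, 0.254]
contact_force: [-1.1, 4.3, 6.8]
finger_gap: 0.0395
```

```bash
python3 -c "
from h import *
state()
p=imaging.read_camera('side');print(crop(p,(365,200),22,18,'pics/k2.png'))
cv2.imwrite('pics/k0.png',p['frame'][:,:,::-1])
p=imaging.read_camera('top');print(crop(p,(335,265),40,10,'pics/k1.png'))
state()"
```

```text
t 23.02 tcp [ 0.5163 -0.1339  0.0609] x [ 0.     0.001 -1.   ] y [ 0.672 -0.74  -0.001] j [-0.342  0.54   1.816  0.002  0.786  0.491] F [-1.07  4.26  6.82] T [ 0.742 -0.075  0.066] gap 0.0395
(343, 178)
(295, 225)
t 23.12 tcp [ 0.5163 -0.1339  0.0608] x [ 0.     0.001 -1.   ] y [ 0.671 -0.742 -0.001] j [-0.342  0.54   1.816  0.002  0.786  0.493] F [0.88 4.08 7.17] T [ 0.727 -0.037  0.023] gap 0.0398
```

View pics/k2.png

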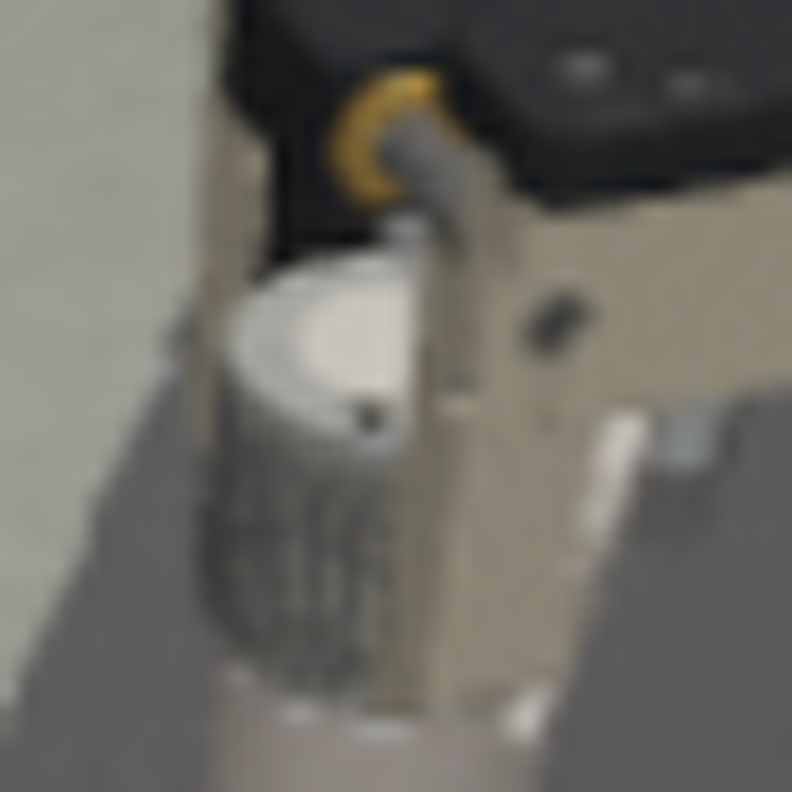

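View pics/k0.png

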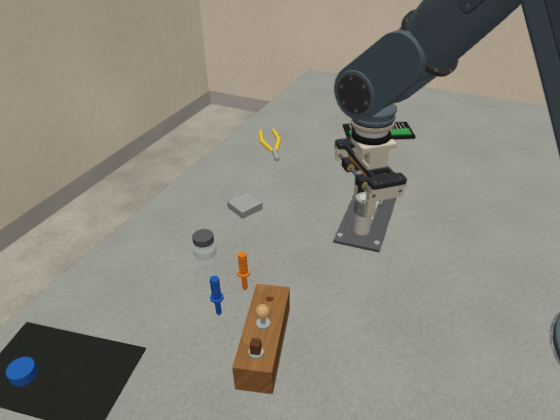

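View pics/k1.png

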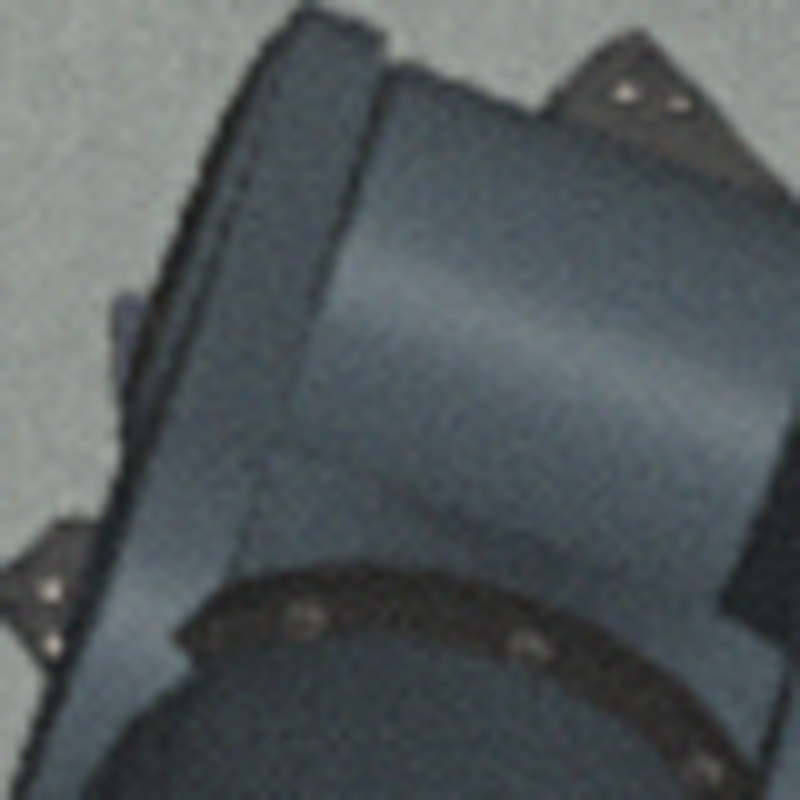

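```bash
python3 - <<'E'
from h import *
t=pickle.load(open("top.pkl","rb"));s=pickle.load(open("side.pkl","rb"))
c=np.array([.5163,-.1342])
def az(p,px,z):
    q=atz(p,px,z)[:2]-c; return q.round(4),np.degrees(np.arctan2(q[1],q[0])).round(1)
print(az(s,(378/8+325-.5,500/8+135-.5),.0963),az(t,(372/7+280-.5,472/7+210-.5),.0963))
f=(370/18+343-.5,415/18+178-.5)
for z in(.094,.0953,.097): print(az(s,f,z))
for a in range(90,300,15):
    r=.0155; print(a,((proj(s,[c[0]+r*np.cos(np.radians(a)),c[1]+r*np.sin(np.radians(a)),.094])-[343,178]+.5)*18).round(0),end=' ')
E
```

```text
(array([-0.0143, -0.0049]), np.float64(-161.1)) (array([-0.0148, -0.0018]), np.float64(-173.0))
(array([-0.001 ,  0.0117]), np.float64(94.8))
(array([-0.0015,  0.0135]), np.float64(96.1))
(array([-0.0021,  0.016 ]), np.float64(97.4))
90 [352. 430.] 105 [387. 436.] 120 [422. 437.] 135 [456. 432.] 150 [485. 423.] 165 [508. 409.] 180 [523. 392.] 195 [528. 373.] 210 [525. 353.] 225 [513. 334.] 240 [492. 317.] 255 [465. 303.] 270 [433. 293.] 285 [399. 287.]
```

```bash
python3 -c "
from h import *
o,M=state();print(np.abs(o['qd']).max())
p=imaging.read_camera('side');print(crop(p,(372,195),35,11,'pics/l2.png'))
print(workorder.finish_job())
state()"
```

```text
t 23.12 tcp [ 0.5163 -0.1339  0.0608] x [ 0.     0.001 -1.   ] y [ 0.671 -0.742 -0.001] j [-0.342  0.54   1.816  0.002  0.786  0.493] F [0.88 4.08 7.17] T [ 0.727 -0.037  0.023] gap 0.0398
0.003506347897049669
(337, 160)
the job is handed in; nothing more can be done
None
the job is handed in; nothing more can be done
```

I put the lock pin in the bracket and let go of it, bottomed the end cap, backed it off a quarter turn, and handed the job in with the cap still gripped. No verdict is reported. The one thing I'm unsure of is whether the pin's collar is right down on the bracket face.

**Pin:** it went into the hole with no sideways force and came to a hard stop, both while held and when pushed from above with up to 43 N. However, the side picture and the fingertip touch on its top both put it about 2–2.5 mm higher than the nominal seat. It would not go lower. That is inside the 4 mm tolerance, but I can't say whether it is a small height error or the shank reaching the base plate. Its position in the hole and its upright stance look right. The gripper hid the pin in the last pictures, and I didn't touch it after that push.

**Cap:** I turned it clockwise until the fingers slipped at a steady 0.74 N m, then back exactly 90°. The dimple moved from about 190° to 96°, which means the cap started about 3.2 rad off its stop. That is within the stated 2.2–3.6 rad and fits a bottom-out followed by a quarter turn back. The final grip gap was 39.8 mm, and the arm was still.

**Other things:** in the last full side picture the punch, burnisher, jar and steel block appear where they started. The job took about 23 s of the 72 s allowed.

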